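# Brace the garnish jar in the bar caddy and unscrew its tight cap

### The job

Open the empty square garnish jar for refilling: set it upright, fully down, in the free square well of the bar caddy, whose walls keep it from turning, with its cap still screwed tight. There unscrew the cap anticlockwise until its threads let go, lift it straight off and finish while still holding it level just above the jar's mouth, a finger's breadth or so clear, with the jar left fully down in its well; leave the steel cup, jigger and the tumbler beside the caddy where they stand.

Things in the scene. Friction and masses are not known exactly. Their poses are not given: they have to be found in the camera images.
- jar: Square amber glass jar, loose, 0.24 to 0.39 kg, upright on the worktop: body 60 x 60 mm, 80 mm high (its lowest 4 mm is a 53 mm square foot), then a round neck to 98 mm; 105 mm high with its cap. Origin: centre of its underside; z up, x and y square to its side faces. On the open worktop it turns along with the tight cap; lifted by the tight cap it comes along.
- jar_mouth (a point): Centre of the jar's mouth at the top of the glass rim, 98 mm above its underside; axes as the jar's. A rubber sealing ring on the rim pushes the closed cap up with about 16 N, and 12 N when the threads let go: that makes the cap tight.
- cap: Round ribbed metal lug cap screwed on the jar, 54 mm across, 22 mm high, 45 g. Origin: centre of its open underside; z up. Closed, it lies 82.5 mm above the jar's underside with x along the jar's x. Turned against the jar, anticlockwise from above, it is free from 66 degrees to about 94 degrees (80 is the middle) and then lifts straight off.
- cap_top (a point): Centre of the cap's flat top, 22 mm above its open edge. Turning takes about 0.15 to 0.3 N m. Three lugs inside run under three inclined ridges on the neck, so the cap climbs 1.5 mm while it turns; once free the seal pushes it up 1 mm more. Past 94 degrees the lugs meet the next ridges' stops.
- caddy: Black moulded bar caddy, fixed, 162 (x) x 172 (y) x 46 mm high. Cells: the free square well for the jar (at its -x, -y corner), a cell with a lemon (52 mm high) beside it at +y, a long tray behind (+x) with cork coasters and a salt shaker (90 mm high, its axis 74 mm in x and 91 mm in y from the well's centre). Origin: centre of its underside, axes along its sides.
- well_floor (a point): Centre of the free square well's floor: 63 x 63 mm (1.5 mm to spare on each side of the jar), 42 mm deep, with a 3 mm chamfer round the mouth. The floor is 4 mm above the worktop. Axes along the well's walls (the caddy's); the jar fits in any of its four quarter turns. A wall shelf overhangs the worktop left of y = 0.2 m, 0.4 m up: keep the arm clear of it.
- steel_cup: Steel cup, 68 mm across, 80 mm high, a bystander standing loose at the left. Origin: centre of its underside.
- jigger: Steel double jigger, 45 mm across, 85 mm high, a bystander standing loose at the left. Origin: centre of its underside.
- tumbler: Black tumbler, 70 mm across, 85 mm high, a bystander standing loose at the right, beside the caddy. Origin: centre of its underside.

How it is judged (in metres and radians):
On the way, in this order (a step that is already met when the one before it is completed fails the run):
1. the jar stands fully down in the caddy's square well, its cap still screwed tight (horizontal distance between jar and well_floor below 0.005 m and z of jar in the frame of well_floor below 0.004 m and angle between jar's own z axis and vertical below 0.08 rad and angle between the x axis of cap and the x axis of jar, either way round below 0.5 rad and z of cap in the frame of jar below 0.086 m), for 0.2 s.
2. the cap is turned against the jar until its threads let go, the jar still down in the well (angle between the x axis of cap and the x axis of jar, either way round above 1 rad and horizontal distance between jar and well_floor below 0.006 m and z of jar in the frame of well_floor below 0.01 m), for 0.1 s.
At the end, for the whole second after the job is handed in: The gripper holds the cap still and level (within 0.2 rad), its underside 3 to 50 mm above the jar's rim and within 18 mm of the mouth's axis, touching nothing of the jar; the jar stands upright in the caddy's well, its underside within 4 mm of the floor (z of cap in the frame of jar_mouth between 0.003 and 0.05 m and horizontal distance between cap and jar_mouth below 0.018 m and angle between cap's own z axis and vertical below 0.2 rad and contact force between the fingers and cap above 1 N and contact force between cap and jar below 0.1 N and linear speed of cap below 0.03 m/s and horizontal distance between jar and well_floor below 0.005 m and z of jar in the frame of well_floor below 0.004 m and angle between jar's own z axis and vertical below 0.08 rad); the arm keeps its last pose, push and grip.
It fails at once if the steel cup, jigger or tumbler is pushed more than 3 cm (distance of any of steel_cup, jigger, tumbler from where it was at the start of the episode above 0.03 m).
It fails at once if the jar is tipped far from upright (angle between jar's own z axis and vertical above 0.7 rad).
It also fails if it takes over 38 s, if anything falls off the work surface, if the arm or the gripper's body presses on something with over 40 N, if the wrist force passes 120 N, or if a joint passes its speed limit or range.

### The arm

A 6-joint arm with a two-finger parallel gripper is mounted at the origin on a cart in front of the work surface, level with it; the furniture and walls round the work are solid. World frame = base frame: x ahead of the robot, y to its left, z up, the work surface at z = 0. Lengths are in mm, angles in rad, forces in N, time in s.
With the tool pointing down it reaches from about 400 to 925 mm from the base axis. Payload 12.5 kg.
Tool frame: the origin (TCP) lies midway between the tips of the shut fingers; the grasp point (between the pads) lies 19 mm behind it; z points along the fingers, y is the direction in which the jaws open and shut (so a half turn about z gives the same grasp; the last joint's range is limited). The gripper opens to 95 mm and grips with 3 to 60 N. Pads are 20 mm wide; open, the fingers measure 119 mm over their backs; the gripper's body (75 mm by 180 mm) begins 59 mm behind the grasp point.
Start: joints at [-1.342, 0.491, 1.559, -0, 1.092, -0.106], TCP at [205.386, -590.308, 214.661] pointing down, gripper open.
Joint ranges: [-3.1, 3.1], [-0.84, 2.19], [0.05, 2.79], [-1.13, 4.28], [0.06, 2.93], [-2.69, 2.69]. Speed limits (rad/s): [2.22, 2.22, 2.79, 3.14, 3.14, 3.14].

### API

Orientations are given as [roll, pitch, yaw] about the fixed x, y, z axes, in that order (R = Rz(yaw) Ry(pitch) Rx(roll)).
In Python, from cell import env, eyes, job_done, boxes_of, regions_of gives the robot as it stands.
- The arm moves only by the tool send_rows, never from a script. Its argument "plan" is text: rows parted by semicolons, each of 5 numbers parted by spaces: the shift along the tool's x, y, z in mm, then the turn about the tool's z in rad, then the finger opening in mm, from 0 to 95.1. In form: x y z roll gripper; .... A call has 1 to 8 rows; each row shifts and turns the pose as measured when the row begins, along the tool's axes as they then stand; what a row does not reach is not made up. A row lasts 1/10 s, in which the tool goes at most 50 mm and 8.59 degrees, less where a joint would pass 70% of its speed; a pose out of reach is approached as far as the arm can. A call with a gripper value outside its range is refused whole. The fingers move at their own pace and stop on an object; the grip force is fixed at half the most. Time passes only in rows, so rows that do not move let the fingers close. It gives the time, the measured TCP pose, the force and the opening at its end, in the units of the state.
- env.state(): the state, without advancing time (a new reading comes with each control period).
- eyes.read_camera(name): name is "scene" or "side" or "wrist"; returns a dict with "image" (400x640x3 uint8, red, green, blue), "vertical_fov" (degrees; the focal length in pixels is half the picture's height over the tangent of half this angle, whatever the lens; pixels are square), "cx", "cy" (the principal point, pixels), "extrinsics" (4x4, takes a point from camera to world coordinates). Camera axes: x right, y up, looking along -z (the intrinsics and any distortion apply to the point x, -y, -z); pixel columns grow to the right and rows downward; lengths in mm; the calibration is good to about 2 mm. A picture is of the moment at which its call begins. There is no depth.
- job_done(): hands the job in, once; it reports no verdict.
Trained networks look in a picture, given as the dict that the camera call returned (one of the last four; its "shot" number tells which), for a name from the list of things; names that differ only in an ending like _2 or _b are one class to them, and where a whole thing is asked for, a point or a joint stands for the part that bears it (a point fixed in the world has none). Each returns a list of dicts, best first, with "confidence" (0 to 1); they miss things now and then, are a little off and sometimes report something else, mostly with a low value. They report only what shows in the picture. A call takes as long as a camera call.
- boxes_of(target, picture): "bbox" ([left, top, width, height] in pixels, round what is visible of it).
- regions_of(target, picture): "pixels" (400x640 bool, what is visible of it) and "bbox" ([left, top, width, height] in pixels, round what is visible of it).
The state is a dict: "t": time; "joints": joint angles; "qvel": joint speeds; "tau": joint torques, N m; "eef_pos": TCP position; "tcp_rot": TCP orientation; "ft_force": force on the tool from outside, world axes, zero at the start; "moment": the same for the moment, N m; "opening": opening from 0.0 (shut) to 1.0 (fully open).
Only numpy, scipy, OpenCV 4.12 (cv2) and the standard library are available. Lean on these libraries where they do the work, as an engineer would, in place of code of your own. Each camera call takes 0.05 s, during which the arm holds its last target.

## Working session

There is one attempt and no reset: what is moved stays moved. The work goes in short steps, Python scripts to look and compute and a tool call to move; the robot and the scene stay as the last step left them, time stands still between calls to the robot, and variables do not carry over. Pictures are saved under pics/ and viewed, and the job is handed in when it is done.

Besides the shell and the picture viewer there is one more tool, called after "Call:" by a JSON object that holds its "name" and its "arguments". send_rows: Moves the arm, as the interface text tells. Its arguments: {"type":"object","properties":{"plan":{"type":"string"}},"required":["plan"]}

```bash
mkdir -p pics; ls; cat > h.py <<'E'
import numpy as np,cv2
from cell import env,eyes,job_done,boxes_of,regions_of
def K(p):
    f=200/np.tan(np.radians(p['vertical_fov'])/2); return f,p['cx'],p['cy']
def ray(p,u,v):
    f,cx,cy=K(p);E=np.array(p['extrinsics']);d=np.array([(u-cx)/f,-(v-cy)/f,-1.]);return E[:3,3],E[:3,:3]@d
def onz(p,u,v,z):
    o,d=ray(p,u,v);return o+d*(z-o[2])/d[2]
def proj(p,X):
    f,cx,cy=K(p);E=np.array(p['extrinsics']);c=E[:3,:3].T@(np.array(X,float)-E[:3,3]);return np.array([cx+f*c[0]/-c[2],cy-f*c[1]/-c[2]])
def save(p,n):cv2.imwrite('pics/'+n,p['image'][:,:,::-1])
E
python3 - <<'E'
from h import *
for n in ['scene','side','wrist']:
    p=eyes.read_camera(n);save(p,n+'0.png');print(n,{k:p[k] for k in p if k not in('image',)})
    for t in ['jar','cap','caddy','steel_cup','jigger','tumbler']:
        print(t,[(b['bbox'],round(b['confidence'],2)) for b in boxes_of(t,p)[:2]])
print(env.state())
E
```

```text
pics
scene {'vertical_fov': 42.68717150570076, 'cx': 318.7258962522925, 'cy': 197.88694472473196, 'extrinsics': array([[-7.07770540e-02,  7.78690553e-01, -6.23403265e-01,
        -1.33373433e+02],
       [-9.97452434e-01, -4.96721287e-02,  5.11988454e-02,
         1.69730410e+02],
       [ 8.90229003e-03,  6.25438808e-01,  7.80222434e-01,
         9.84397156e+02],
       [ 0.00000000e+00,  0.00000000e+00,  0.00000000e+00,
         1.00000000e+00]]), 'shot': 1}
jar [([333.2, 230.1, 37.4, 37.1], 0.91), ([273.9, 155.5, 95.2, 79.6], 0.41)]
cap [([336.2, 225.4, 30.3, 26.3], 0.61), ([277.2, 154.9, 96.4, 80.0], 0.35)]
caddy [([278.1, 156.4, 88.2, 77.5], 0.64)]
steel_cup [([208.2, 240.9, 30.5, 43.8], 0.87)]
jigger [([229.6, 198.8, 23.5, 36.6], 0.88)]
tumbler [([384.9, 184.4, 29.8, 45.2], 0.67), ([273.0, 153.9, 94.4, 81.4], 0.33)]
side {'vertical_fov': 42.845845834597974, 'cx': 319.00850502004016, 'cy': 202.02531402355794, 'extrinsics': array([[ 9.76983629e-01,  1.23797174e-01, -1.73716002e-01,
         3.95863315e+02],
       [-2.13128450e-01,  6.00486162e-01, -7.70709176e-01,
        -5.964
[... 984 characters left out ...]
cup []
jigger []
tumbler []
{'t': 1.05, 'joints': array([-1.34156346e+00,  4.90920132e-01,  1.55889932e+00, -9.23143123e-06,
        1.09173008e+00, -1.05596457e-01]), 'qvel': array([ 2.54087927e-04, -3.64397575e-04,  3.71345650e-04,  3.02220057e-04,
       -9.61249188e-04,  8.32272047e-05]), 'tau': array([-1.18361717e-03, -6.12483573e+01, -2.58425939e+01,  6.92091859e-02,
        4.46734589e-02, -1.43981441e-05]), 'eef_pos': array([ 205.40365002, -590.29360395,  214.64866327]), 'tcp_rot': array([3.14155064e+00, 1.26915504e-05, 3.34833574e-01]), 'ft_force': array([-0.14462241,  0.93562167, -0.60396127]), 'moment': array([-0.00690884, -0.01154108,  0.01879747]), 'opening': 1.0000148218076081}
```

```bash
python3 - <<'E'
import cv2
a=cv2.imread('pics/scene0.png')[130:310,180:440];cv2.imwrite('pics/sc.png',cv2.resize(a,None,fx=3,fy=3,interpolation=cv2.INTER_CUBIC))
a=cv2.imread('pics/side0.png')[120:340,210:470];cv2.imwrite('pics/si.png',cv2.resize(a,None,fx=2.7,fy=2.7,interpolation=cv2.INTER_CUBIC))
E
```

```text
(no output)
```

View pics/scene0.png

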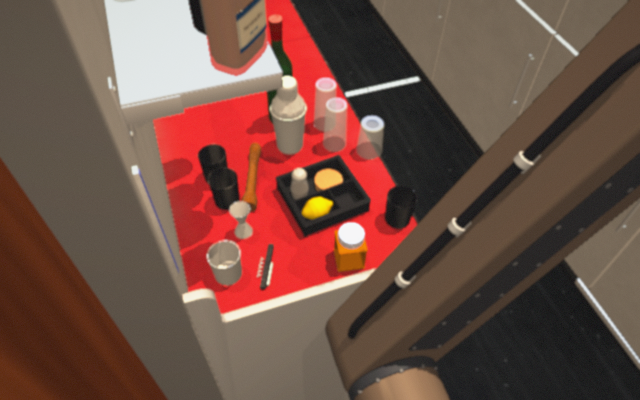

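View pics/sc.png

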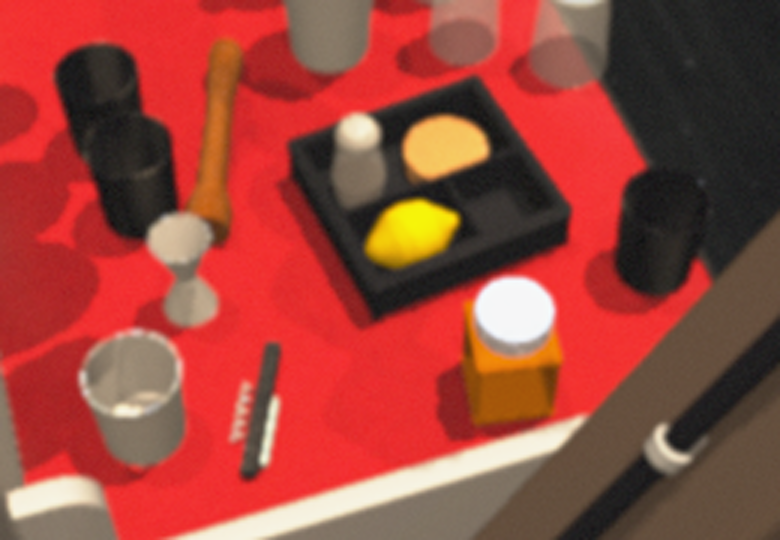

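View pics/si.png

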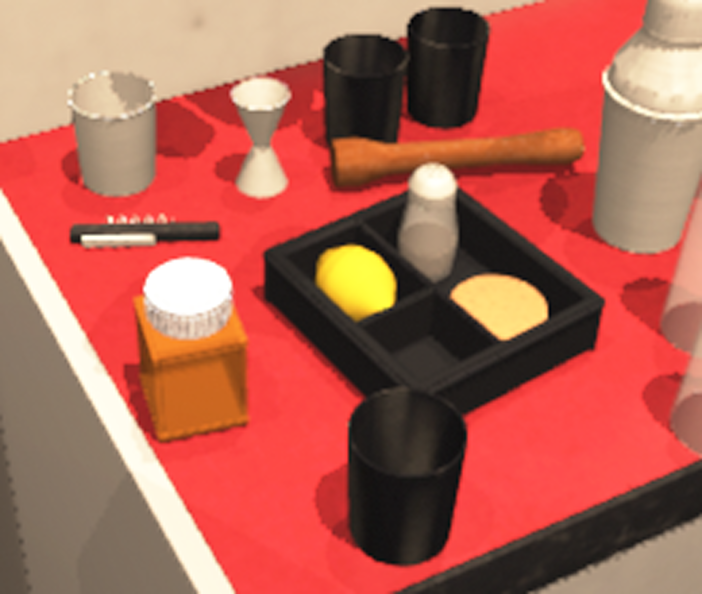

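```bash
python3 - <<'E'
from h import *
p=eyes.read_camera('scene');q=eyes.read_camera('side')
S=lambda x,y:(x/3+180,y/3+130); T=lambda x,y:(x/2.7+210,y/2.7+120)
print('cap',onz(p,*S(515,308),104.5),onz(q,*T(187,286),104.5))
print('caddy scene');C=[onz(p,*S(*c),46) for c in[(475,80),(568,212),(377,287),(291,147)]]
for c in C:print(c)
print('side');D=[onz(q,*T(*c),46) for c in[(602,300),(410,388),(267,258),(433,175)]]
for c in D:print(c)
print('well',onz(p,*S(510,200),25),onz(q,*T(425,330),25))
for n,a in [('tum',onz(p,*S(663,200),85)),('tumS',onz(q,*T(407,425),85)),('jig',onz(p,*S(180,235),85)),('cup',onz(p,*S(130,365),80))]:print(n,a)
for P,L in((p,regions_of('jar',p)),(q,regions_of('jar',q))):
  for r in L[:1]:print(r['bbox'],r['confidence'])
E
```

```text
cap [472.31148287  49.84296634 104.5       ] [473.9966056   50.17379614 104.5       ]
caddy scene
[745.71556093  49.57273404  46.        ]
[600.54195741  -9.56450044  46.        ]
[538.33157739 143.16767381  46.        ]
[681.25192572 204.75258346  46.        ]
side
[755.51655096  46.85576504  46.        ]
[604.37578041  -7.6789355   46.        ]
[541.81239992 136.95163133  46.        ]
[685.11562897 208.97735513  46.        ]
well [632.15351026  31.32321484  25.        ] [637.10488947  64.24137437  25.        ]
tum [576.93670533 -75.17100872  85.        ]
tumS [581.11916648 -73.56288252  85.        ]
jig [566.79553596 286.6197518   85.        ]
cup [458.57565205 319.03047503  80.        ]
[334.8, 230.6, 35.3, 39.1] 0.66
[261.2, 231.1, 45.0, 54.6] 0.73
```

Call:
{"name": "send_rows", "arguments": {"plan": "37 -31 -5 0 95;37 -31 -5 0 95;37 -31 -5 0 95;37 -31 -5 0 95;37 -31 -5 0 95;37 -31 -5 0 95;37 -31 -5 0 95;37 -31 -5 0 95"}}

```text
t: 2.05
eef_pos: [406.6, -252.7, 254.6]
tcp_rot: [3.14, -0.001, 0.326]
ft_force: [0.6, -0.2, -0.2]
opening: 1.0
```

Call:
{"name": "send_rows", "arguments": {"plan": "27 -36 -2 0 95;27 -36 -2 0 95;27 -36 -2 0 95;27 -36 -2 0 95;27 -36 -2 0 95;27 -36 -2 0 95;27 -36 -2 0 95;0 0 0 0 95"}}

```text
t: 2.85
eef_pos: [509.1, 63.8, 271.2]
tcp_rot: [3.137, -0.006, 0.33]
ft_force: [-0.4, -0.8, -0.5]
opening: 0.999
```

```bash
python3 - <<'E'
from h import *
p=eyes.read_camera('wrist');save(p,'w1.png')
for t in ['jar','cap','caddy','tumbler']:
    print(t,[(b['bbox'],round(b['confidence'],2)) for b in boxes_of(t,p)[:2]])
np.savez('w1.npz',E=p['extrinsics'],v=p['vertical_fov'],cx=p['cx'],cy=p['cy'])
s=env.state();print(s['t'],s['eef_pos'],s['tcp_rot'],s['joints'])
E
```

```text
jar [([290.3, 169.7, 65.0, 74.7], 0.82), ([24.6, 114.0, 103.7, 68.1], 0.59)]
cap [([291.4, 188.9, 56.7, 59.8], 0.73)]
caddy []
tumbler []
3.1 [507.95210158  58.73517668 271.01055022] [ 3.1369563  -0.00456499  0.32486769] [-0.0125822   0.26825853  1.75841634 -0.00319841  1.10907729  1.23477351]
```

View pics/w1.png

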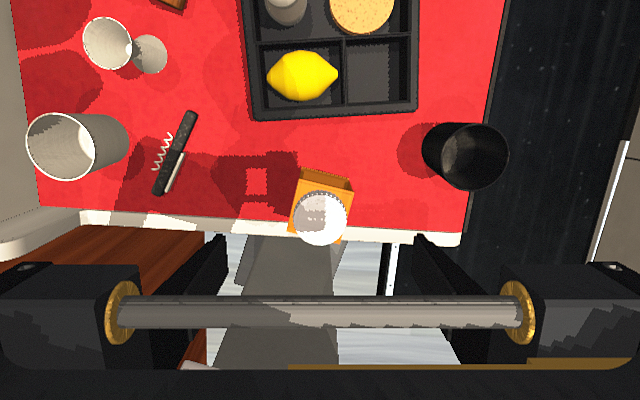

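```bash
python3 - <<'E'
import cv2
i=cv2.imread('pics/w1.png')
cv2.imwrite('pics/w1a.png',cv2.resize(i[0:130,230:430],None,fx=4,fy=4,interpolation=cv2.INTER_CUBIC))
cv2.imwrite('pics/w1b.png',cv2.resize(i[155:255,270:370],None,fx=6,fy=6,interpolation=cv2.INTER_CUBIC))
E
```

```text
(no output)
```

View pics/w1a.png

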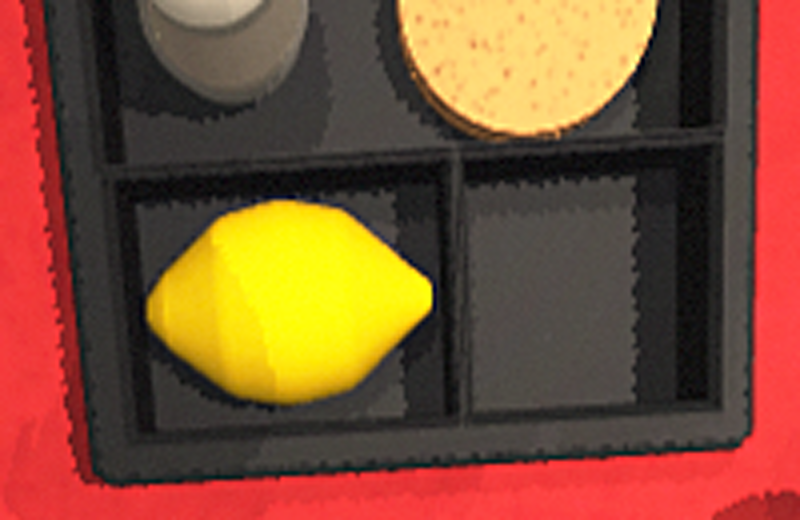

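View pics/w1b.png

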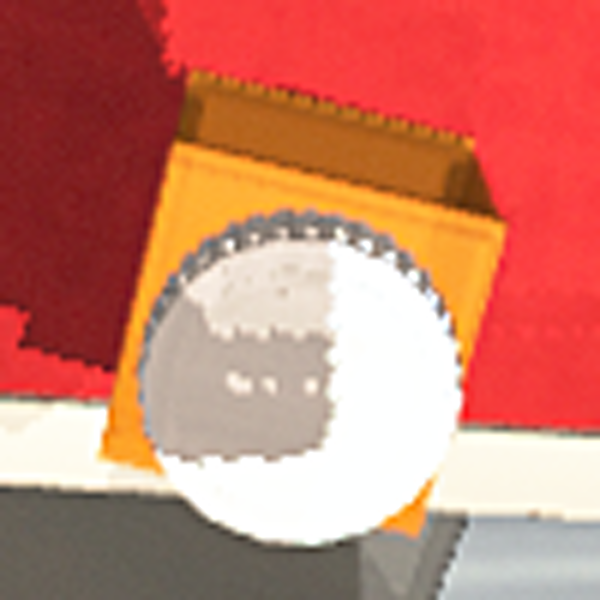

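```bash
python3 - <<'E'
from h import *
d=np.load('w1.npz');p=dict(extrinsics=d['E'],vertical_fov=float(d['v']),cx=float(d['cx']),cy=float(d['cy']))
A=lambda x,y:(x/4+230,y/4);B=lambda x,y:(x/6+270,y/6+155)
P=lambda f,pts,z:np.array([onz(p,*f(*c),z)[:2] for c in pts])
o=P(A,[(90,480),(750,445)],46);print('outer',o,np.linalg.norm(o[1]-o[0]),np.degrees(np.arctan2(*(o[0]-o[1])[::-1]))-90)
oo=P(A,[(752,20),(748,440),(45,20),(95,475)],46);print('sides',oo,[np.degrees(np.arctan2(*(oo[i]-oo[i+1])[::-1])) for i in(0,2)])
w=P(A,[(462,150),(718,138),(718,405),(468,422)],46);print('well',w,w.mean(0),np.linalg.norm(np.roll(w,1,0)-w,axis=1))
j=P(B,[(175,143),(505,222),(430,530),(105,455)],80);print('jar',j,np.linalg.norm(np.roll(j,1,0)-j,axis=1))
for a,b in((1,0),(2,3),(3,0),(2,1)):print(np.degrees(np.arctan2(*(j[b]-j[a])[::-1])))
f=P(B,[(190,72),(472,135)],4);print('foot',f,np.linalg.norm(f[0]-f[1]))
print('cap',P(B,[(302,387)],104.5))
E
```

```text
outer [[539.75917786 149.24016736]
 [605.40965572 -14.6097613 ]] 176.51284475968197 21.8347141308752
sides [[699.80916581  25.09484517]
 [606.43038848 -13.59649994]
 [643.07329233 190.45804865]
 [541.45029978 148.33664505]] [np.float64(22.506592939181324), np.float64(22.513368426843773)]
well [[648.6557028   82.8525233 ]
 [672.24401549  22.64956749]
 [612.15180984  -2.54471509]
 [586.64650332  58.58127513]] [629.92450786  40.38466271] [66.59004661 64.65913999 65.15999582 66.23373265]
jar [[502.23461274  82.69116185]
 [507.36600277  24.54774646]
 [449.51708411  17.42168362]
 [444.38552955  76.94084453]] [58.13417734 58.36940908 58.28617471 59.73996458]
95.04351558822263
94.92767602590709
5.676670192272966
7.022546779298605
foot [[500.41804832  82.86642468]
 [506.70211393  23.68239932]] 59.51670637723271
cap [[475.5135716   50.79966559]]
```

Call:
{"name": "send_rows", "arguments": {"plan": "-9 -1 31 0 95;-9 -1 31 0 95;-9 -1 31 0 95;-7 0 28 0 95;0 0 0 0 95;0 0 0 0 95"}}

```text
t: 3.7
eef_pos: [475.0, 42.9, 148.6]
tcp_rot: [3.135, -0.009, 0.313]
ft_force: [0.9, 0.5, 0.2]
opening: 1.0
```

```bash
python3 - <<'E'
from h import *
p=eyes.read_camera('wrist');save(p,'w2.png')
s=env.state();print(s['t'],s['eef_pos'],s['tcp_rot'],s['ft_force'])
for t in ['cap','jar']:
    print(t,[(b['bbox'],round(b['confidence'],2)) for b in boxes_of(t,p)[:2]])
for b in boxes_of('cap',p)[:1]:
    x,y,w,h=b['bbox'];print(onz(p,x+w/2,y+h/2,100))
print(proj(p,s['eef_pos']),proj(p,(475,50.6,104.5)))
np.savez('w2.npz',E=p['extrinsics'],v=p['vertical_fov'],cx=p['cx'],cy=p['cy'])
E
```

```text
3.75 [475.0451288   42.9791279  148.67391148] [ 3.13498522 -0.00913751  0.31306182] [ 0.83520585 -0.07348357  0.41958947]
cap [([264.7, 176.6, 86.3, 87.3], 0.92)]
jar [([260.7, 150.7, 100.6, 105.9], 0.74)]
[476.33230893  50.9148883  100.        ]
[319.59132207 257.57314001] [307.5187633  224.61374659]
```

View pics/w2.png

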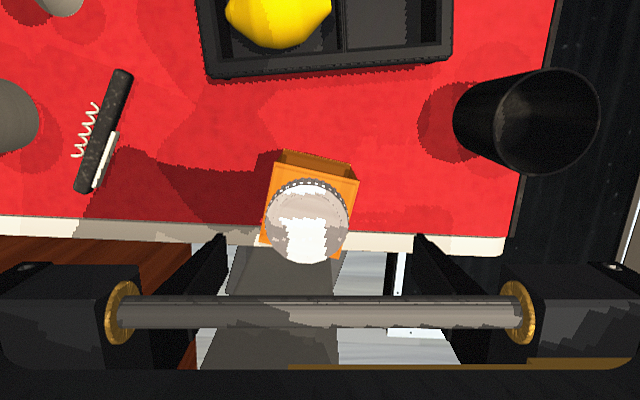

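Call:
{"name": "send_rows", "arguments": {"plan": "3 -7 10 0 95;0 0 20 0 95;0 0 20 0 95;0 0 8 0 95;0 0 0 0 95"}}

```text
t: 4.4
eef_pos: [479.3, 53.3, 90.7]
tcp_rot: [3.132, -0.017, 0.315]
ft_force: [0.2, -0.2, 0.2]
opening: 1.001
```

```bash
python3 - <<'E'
from h import *
p=eyes.read_camera('wrist');save(p,'w3.png')
q=eyes.read_camera('side');cv2.imwrite('pics/s3.png',cv2.resize(q['image'][120:320,180:440,::-1],None,fx=3,fy=3))
s=env.state();print(s['t'],s['eef_pos'],s['tcp_rot'],s['ft_force'])
for b in boxes_of('cap',p)[:1]:
    x,y,w,h=b['bbox'];print(b);print(onz(p,x+w/2,y+h/2,100))
print(proj(p,s['eef_pos']),proj(p,(475.7,50.8,104.5)))
E
```

```text
4.5 [479.72735653  53.15405794  91.68976862] [ 3.13182243 -0.01873849  0.31503043] [0.5681201  0.84533272 0.25574025]
{'bbox': [267.9, 214.3, 109.8, 81.8], 'confidence': 0.77}
[484.86974675  53.63551557 100.        ]
[320.24826346 257.74615601] [322.63531905 277.66222009]
```

View pics/w3.png

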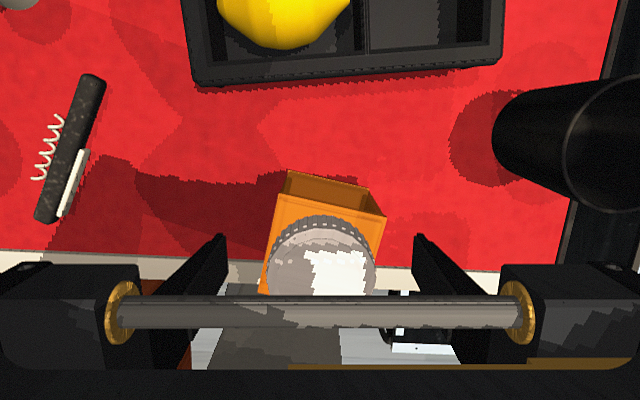

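View pics/s3.png

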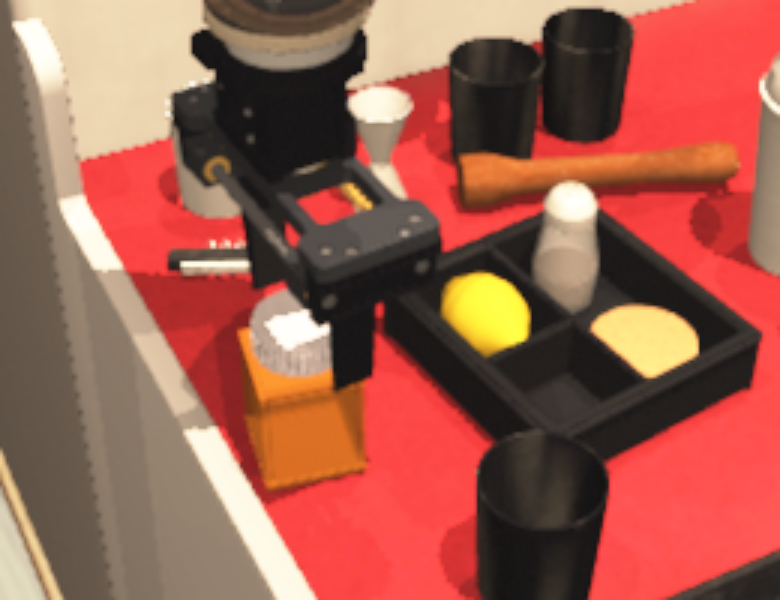

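Call:
{"name": "send_rows", "arguments": {"plan": "-4 1 7 0 95;0 0 0 0 95"}}

```text
t: 4.75
eef_pos: [476.8, 50.8, 85.6]
tcp_rot: [3.131, -0.022, 0.315]
ft_force: [-0.6, -0.1, 0.3]
opening: 0.998
```

Call:
{"name": "send_rows", "arguments": {"plan": "-1 0 2 0 50;0 0 0 0 50;0 0 0 0 50;0 0 0 0 50;0 0 0 0 50;0 0 0 0 50"}}

```text
t: 5.35
eef_pos: [476.1, 50.2, 84.1]
tcp_rot: [3.13, -0.023, 0.315]
ft_force: [-0.7, 1.2, 0.9]
opening: 0.562
```

Call:
{"name": "send_rows", "arguments": {"plan": "0 0 0 0 40;0 0 -10 0 40;0 0 -20 0 40;0 0 -20 0 40;0 0 -15 0 40;0 0 0 0 40"}}

```text
t: 5.95
eef_pos: [473.3, 50.5, 152.4]
tcp_rot: [3.132, -0.019, 0.315]
ft_force: [0.2, -0.4, -4.0]
opening: 0.549
```

```bash
python3 - <<'E'
from h import *
p=eyes.read_camera('wrist');save(p,'w4.png')
q=eyes.read_camera('side');cv2.imwrite('pics/s4.png',cv2.resize(q['image'][100:300,180:440,::-1],None,fx=3,fy=3))
s=env.state();print(s['t'],s['eef_pos'],s['tcp_rot'],s['ft_force'],s['opening'])
np.savez('w4.npz',E=p['extrinsics'],v=p['vertical_fov'],cx=p['cx'],cy=p['cy'])
E
```

```text
6.05 [472.61777753  50.51623752 150.66183184] [ 3.13233324 -0.01714604  0.31465356] [-0.64333595  0.3857354  -3.04899479] 0.546255094094481
```

View pics/w4.png

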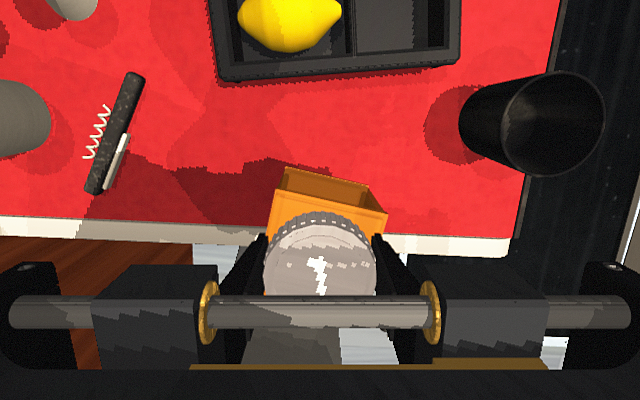

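View pics/s4.png

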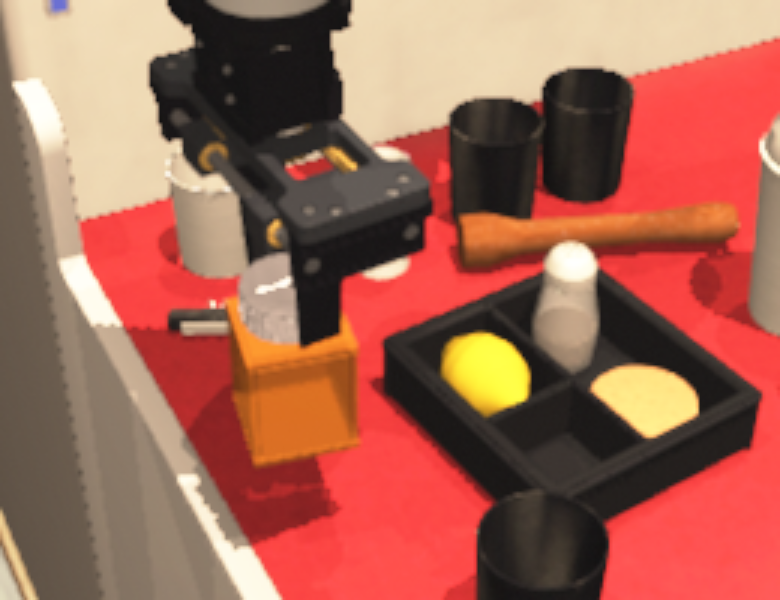

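```bash
python3 - <<'E'
import cv2
i=cv2.imread('pics/w4.png')
cv2.imwrite('pics/w4b.png',cv2.resize(i[155:275,255:405],None,fx=5,fy=5,interpolation=cv2.INTER_CUBIC))
E
```

```text
(no output)
```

View pics/w4b.png

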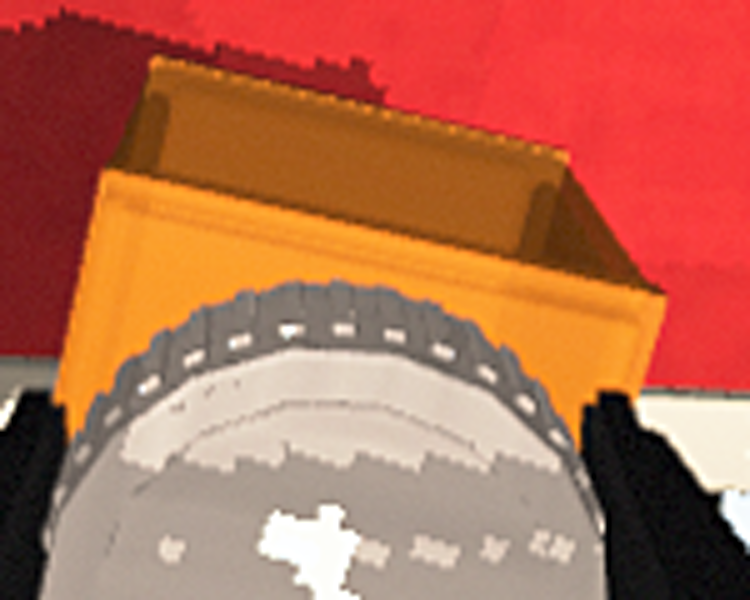

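```bash
python3 - <<'E'
from h import *
d=np.load('w4.npz');p=dict(extrinsics=d['E'],vertical_fov=float(d['v']),cx=float(d['cx']),cy=float(d['cy']))
B=lambda x,y:(x/5+255,y/5+155)
P=lambda pts,z:np.array([onz(p,*B(*c),z)[:2] for c in pts])
ang=lambda a,b:np.degrees(np.arctan2(*(b-a)[::-1]))
j=P([(105,172),(665,293),(62,410)],146.5);print(j,np.linalg.norm(j[0]-j[1]),ang(j[1],j[0])-90,ang(j[2],j[0]))
b=P([(152,58),(568,152)],70.5);print(b,np.linalg.norm(b[0]-b[1]),ang(b[1],b[0])-90)
m=(j[0]+j[1])/2;u=(j[0]-j[1])/np.linalg.norm(j[0]-j[1]);n=np.array([u[1],-u[0]]);print('ctr',m-30*n, 'tcp 472.6 50.5', (b[0]+b[1])/2-30*n)
E
```

```text
[[499.30503933  81.98321983]
 [504.64892506  23.83058255]
 [473.53047771  79.13644023]] 58.39765694676137 5.250399613973769 6.302726573029015
[[497.68583965  83.01829799]
 [502.95379058  22.28694021]] 60.959405551981675 4.957533591978006
ctr [472.10285351  50.16164427] tcp 472.6 50.5 [470.44568643  49.90736218]
```

Call:
{"name": "send_rows", "arguments": {"plan": "0 0 -5 -0.1 40;0 0 -5 -0.1 40;0 0 0 -0.1 40;0 0 0 0 40"}}

```text
t: 6.45
eef_pos: [470.6, 50.5, 157.5]
tcp_rot: [3.131, -0.008, 0.625]
ft_force: [-0.5, 0.0, -3.1]
opening: 0.549
```

Call:
{"name": "send_rows", "arguments": {"plan": "20 16 0 0 40;20 16 0 0 40;20 16 0 0 40;20 16 0 0 40;20 16 0 0 40;20 16 0 0 40;0 0 0 0 40"}}

```text
t: 7.15
eef_pos: [626.5, 41.3, 151.7]
tcp_rot: [3.138, 0.001, 0.602]
ft_force: [-0.8, -0.5, -4.4]
opening: 0.547
```

```bash
python3 - <<'E'
from h import *
p=eyes.read_camera('wrist');save(p,'w5.png')
s=env.state();print(s['t'],s['eef_pos'],s['tcp_rot'],s['ft_force'],s['opening'],s['joints'])
q=eyes.read_camera('side');cv2.imwrite('pics/s5.png',cv2.resize(q['image'][100:300,240:500,::-1],None,fx=3,fy=3))
np.savez('w5.npz',E=p['extrinsics'],v=p['vertical_fov'],cx=p['cx'],cy=p['cy'])
cv2.imwrite('pics/w5b.png',cv2.resize(p['image'][50:300,180:480,::-1],None,fx=2.6,fy=2.4,interpolation=cv2.INTER_CUBIC))
E
```

```text
7.2 [624.69998886  41.50765984 151.3804397 ] [3.13961754e+00 2.21957965e-03 6.02396329e-01] [-0.37877219  0.23746934 -3.85044878] 0.5497640319109095 [-0.0378367   0.55847562  1.62335669 -0.00355125  0.96036341  0.93259764]
```

View pics/w5b.png

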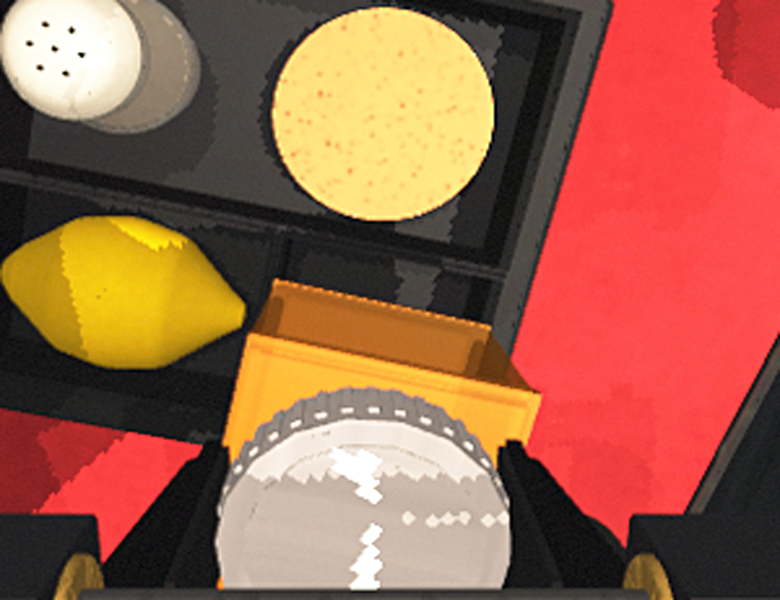

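View pics/s5.png

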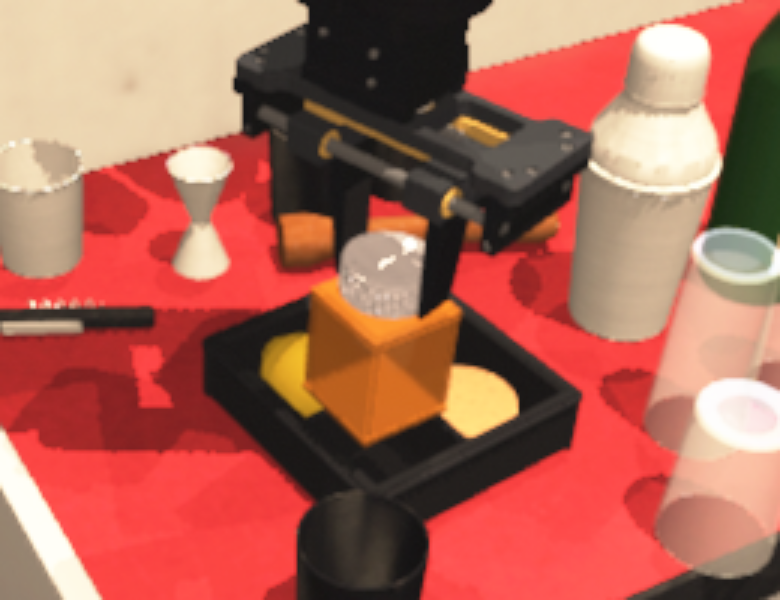

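```bash
python3 - <<'E'
from h import *
d=np.load('w5.npz');p=dict(extrinsics=d['E'],vertical_fov=float(d['v']),cx=float(d['cx']),cy=float(d['cy']))
B=lambda x,y:(x/2.6+180,y/2.4+50)
P=lambda pts,z:np.array([onz(p,*B(*c),z)[:2] for c in pts])
ang=lambda a,b:np.degrees(np.arctan2(*(b-a)[::-1]))
z0=151.4-84
j=P([(250,335),(540,395)],z0+80);print('jar',ang(j[1],j[0])-90,np.linalg.norm(j[0]-j[1]))
u=(j[0]-j[1])/np.linalg.norm(j[0]-j[1]);n=np.array([u[1],-u[0]]);print('ctr',(j[0]+j[1])/2-30*n)
b=P([(272,283),(490,327)],z0+4);print('bot',ang(b[1],b[0])-90,np.linalg.norm(b[0]-b[1]),(b[0]+b[1])/2-30*n)
w=P([(0,178),(500,272)],46);print('wall',ang(w[1],w[0])-90,w)
r=P([(608,10),(525,340)],46);print('right outer',ang(r[1],r[0]),r)
s=P([(70,58)],94)[0];a=np.radians(22.3);R=np.array([[np.cos(a),-np.sin(a)],[np.sin(a),np.cos(a)]]);print('shaker',s,'well',s-R@[74,91])
ri=P([(500,275)],46)[0];print('mouth +x-y corner',ri,'->well', ri-R@[33,-33])
E
```

```text
jar 21.28742118618925 57.56804192153915
ctr [625.64799298  40.76491716]
bot 21.839316909770602 60.85899386855314 [621.91098664  39.46857652]
wall 22.888839243338523 [[616.81376276 160.36549716]
 [674.39427745  23.97921885]]
right outer 24.421695391334218 [[754.06549715  46.63476012]
 [660.57249626   4.18176033]]
shaker [664.71604016 148.1585338 ] well [630.78103151  35.88469362]
mouth +x-y corner [673.61206312  23.39456843] ->well [630.55808915  41.40443587]
```

Call:
{"name": "send_rows", "arguments": {"plan": "5 5 0 -0.015 40;0 0 0 0 40"}}

```text
t: 7.45
eef_pos: [629.5, 40.5, 151.0]
tcp_rot: [3.141, 0.004, 0.618]
ft_force: [0.6, -1.1, -3.4]
opening: 0.548
```

Call:
{"name": "send_rows", "arguments": {"plan": "2 1 8 0 40;0 0 8 0 40;0 0 5 0 40;0 0 0 0 40"}}

```text
t: 7.85
eef_pos: [630.5, 40.9, 128.1]
tcp_rot: [-3.141, 0.005, 0.617]
ft_force: [-0.4, 1.2, -4.0]
opening: 0.551
```

```bash
python3 - <<'E'
from h import *
p=eyes.read_camera('wrist');save(p,'w6.png')
s=env.state();print(s['t'],s['eef_pos'],s['tcp_rot'],s['ft_force'],s['opening'])
q=eyes.read_camera('side');cv2.imwrite('pics/s6.png',cv2.resize(q['image'][150:300,290:450,::-1],None,fx=4,fy=4,interpolation=cv2.INTER_CUBIC))
np.savez('w6.npz',E=p['extrinsics'],v=p['vertical_fov'],cx=p['cx'],cy=p['cy'])
cv2.imwrite('pics/w6b.png',cv2.resize(p['image'][50:300,180:480,::-1],None,fx=2.6,fy=2.4,interpolation=cv2.INTER_CUBIC))
E
```

```text
7.9 [630.64291874  40.92712619 128.43569482] [-3.14158775  0.00483892  0.61726796] [-0.39457811  0.14580591 -3.84424615] 0.5499926191486213
```

View pics/w6b.png

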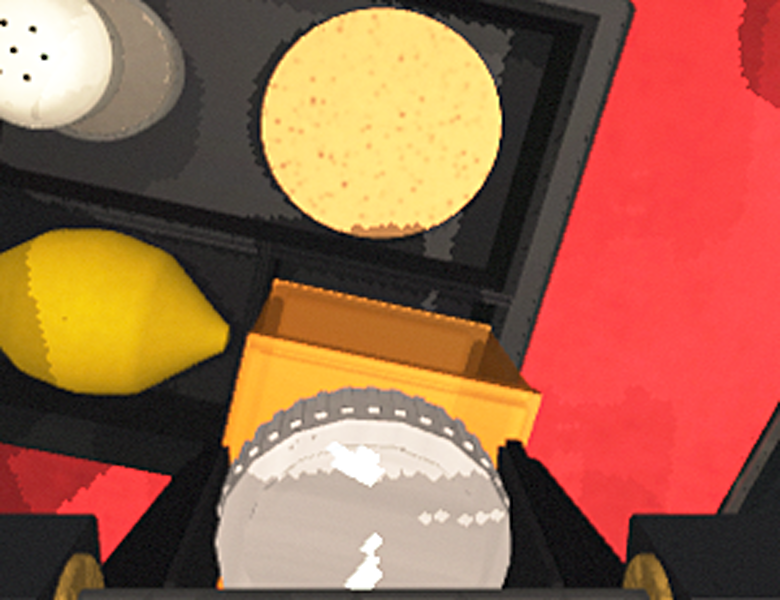

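View pics/s6.png

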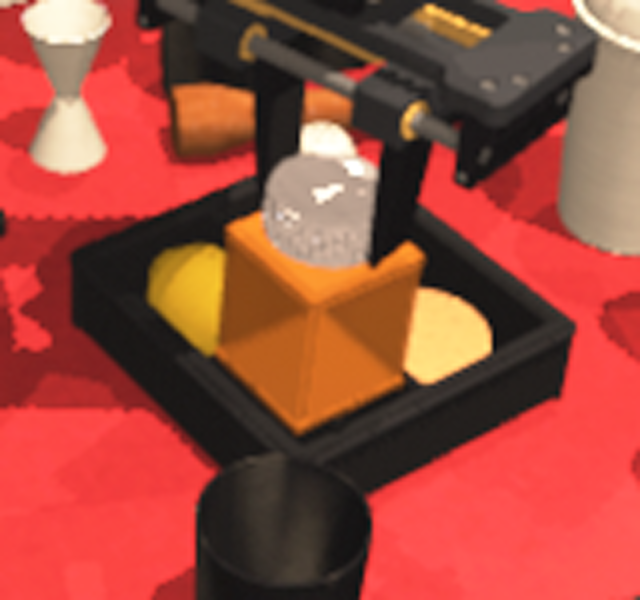

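Call:
{"name": "send_rows", "arguments": {"plan": "0 0 5 0 40;0 0 5 0 40;0 0 0 0 40"}}

```text
t: 8.25
eef_pos: [635.4, 42.1, 123.3]
tcp_rot: [3.134, -0.008, 0.617]
ft_force: [-1.7, 0.7, -3.1]
opening: 0.551
```

```bash
python3 - <<'E'
from h import *
p=eyes.read_camera('wrist');save(p,'w7.png')
s=env.state();print(s['t'],s['eef_pos'],s['tcp_rot'],s['ft_force'],s['moment'],s['opening'],s['qvel'])
q=eyes.read_camera('side');cv2.imwrite('pics/s7.png',cv2.resize(q['image'][150:300,290:450,::-1],None,fx=4,fy=4,interpolation=cv2.INTER_CUBIC))
s=env.state();print(s['t'],s['eef_pos'],s['tcp_rot'],s['ft_force'],s['moment'],s['opening'])
cv2.imwrite('pics/w7b.png',cv2.resize(p['image'][50:300,180:480,::-1],None,fx=2.6,fy=2.4,interpolation=cv2.INTER_CUBIC))
E
```

```text
8.3 [635.20587254  42.004791   123.25361387] [ 3.13460891 -0.00735982  0.61705984] [ 0.53450515  1.95501209 -0.80379884] [ 0.33018029 -0.09100533  0.02566347] 0.5484179027699377 [-0.00254534  0.00616392  0.0117756  -0.00586833  0.00434331  0.00098333]
8.35 [634.9828832   41.93642499 122.98633795] [ 3.13494653 -0.00678246  0.61698582] [0.80077076 2.19960767 2.61116639] [ 0.47775628 -0.16945229 -0.00764482] 0.54683548721804
```

View pics/w7b.png

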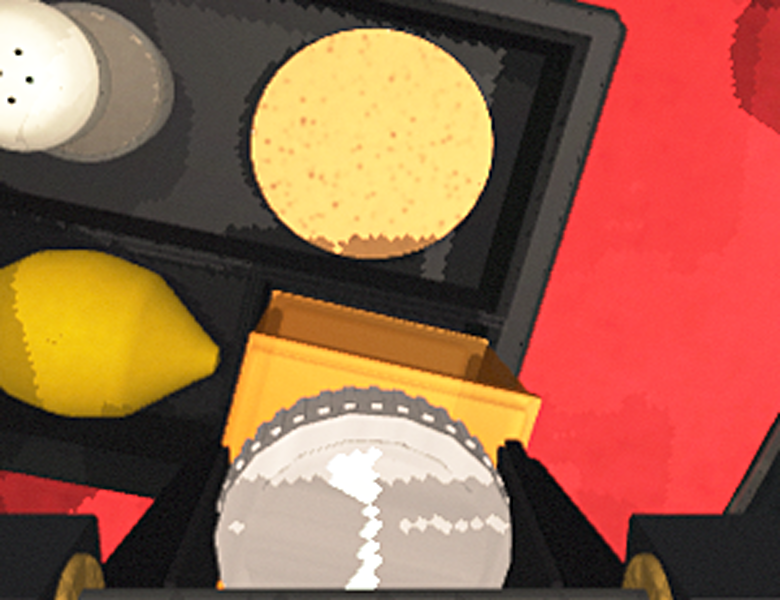

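View pics/s7.png

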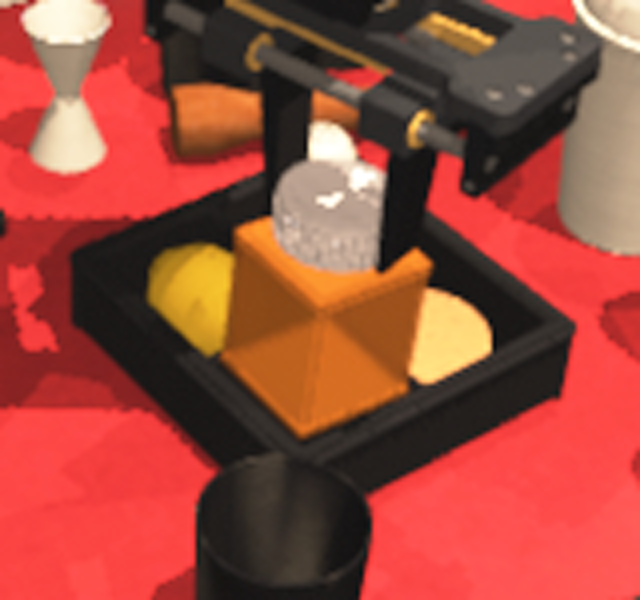

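```bash
python3 - <<'E'
import cv2,numpy as np
i=cv2.imread('pics/w7.png')[140:240,250:410]
i=np.clip(255*(i/255.)**0.45,0,255).astype('uint8')
cv2.imwrite('pics/w7c.png',cv2.resize(i,None,fx=5,fy=5,interpolation=cv2.INTER_CUBIC))
i=cv2.imread('pics/s7.png');i=np.clip(255*(i/255.)**0.45,0,255).astype('uint8');cv2.imwrite('pics/s7c.png',i[220:500,150:450].repeat(2,0).repeat(2,1))
E
```

```text
(no output)
```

View pics/w7c.png

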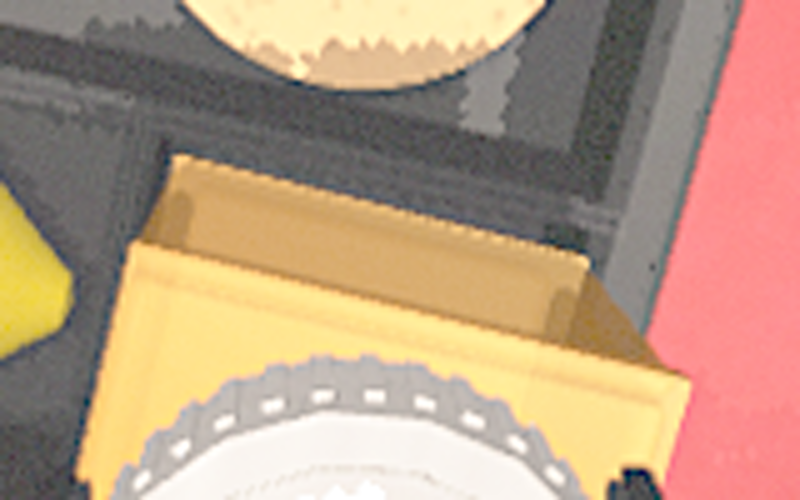

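View pics/s7c.png

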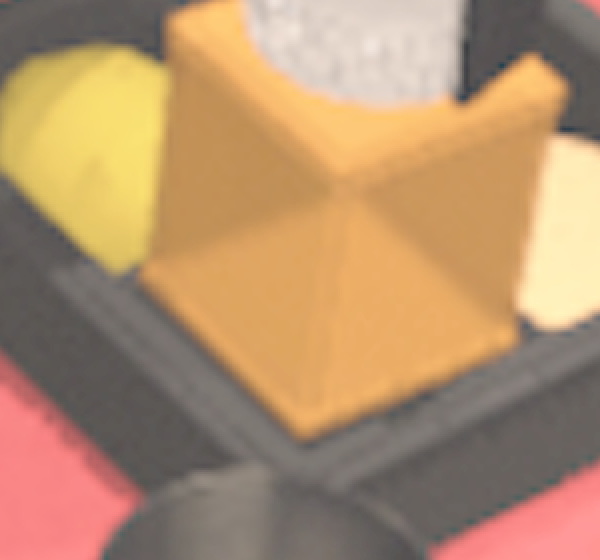

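```bash
python3 - <<'E'
from h import *
p=eyes.read_camera('wrist');q=eyes.read_camera('side');s=env.state();print(s['eef_pos'],s['tcp_rot'],s['ft_force'])
a=np.radians(22.4);R=np.array([[np.cos(a),-np.sin(a)],[np.sin(a),np.cos(a)]])
B=lambda x,y:(x/5+250,y/5+140)
C=lambda x,y:((x/2+150)/4+290,(y/2+220)/4+150)
f=lambda P,c,z:R.T@(onz(P,*c,z)[:2]-[630.5,40])
print('wrist jar bot',f(p,B(175,157),43.5),f(p,B(585,260),43.5),'top',f(p,B(135,243),119),f(p,B(690,378),119))
print('wrist +x mouth edge',f(p,B(600,215),46),f(p,B(140,112),46),'outer -y',f(p,B(740,0),46),f(p,B(650,340),46))
print('side jar bot',[f(q,C(*c),43.5) for c in((145,270),(305,437),(515,340))],'top',[f(q,C(*c),119) for c in((342,180),(170,30),(565,95))])
print('side mouth -x,-y inner',[f(q,C(*c),46) for c in((300,465),(75,275),(590,335))])
# overlay predicted well mouth & outer
for P,n in((p,'w'),(q,'s')):
    im=P['image'][:,:,::-1].copy()
    for h,z,col in((31.5,43,(0,255,0)),(34.5,46,(255,255,0))):
        pts=np.array([proj(P,[*(R@[x*h,y*h]+[630.5,40]),z]) for x,y in((1,1),(1,-1),(-1,-1),(-1,1))])
        k=4;
        if h==31.5:
            x0,y0=(250,140) if n=='w' else (300,170)
            im=cv2.resize(im[y0:y0+120,x0:x0+170],None,fx=4,fy=4,interpolation=cv2.INTER_CUBIC)
        cv2.polylines(im,[np.int32((pts-[x0,y0]+.5)*4)],True,col,1)
    cv2.imwrite('pics/o7%s.png'%n,im)
E
```

```text
[634.96408605  41.85948234 122.8688688 ] [ 3.135094   -0.00662076  0.6168871 ] [1.82841591 3.27658833 4.26400323]
wrist jar bot [28.18635695 29.3846145 ] [ 26.5410438  -30.64630338] top [34.68103486 28.16345806] [ 33.32916981 -29.3663256 ]
wrist +x mouth edge [ 33.85427567 -30.52750161] [33.82346007 35.23266125] outer -y [ 67.04490968 -41.31474028] [ 17.72160087 -42.28975088]
side jar bot [array([-25.20870251,  34.05376794]), array([-29.05971508, -28.11042746]), array([ 28.63058031, -30.36826073])] top [array([-28.87101299, -32.03176958]), array([-28.14835746,  26.47532964]), array([ 26.95375774, -37.0324651 ])]
side mouth -x,-y inner [array([-37.02133016, -36.04848645]), array([-40.97616822,  39.36194624]), array([ 41.43771152, -40.35756575])]
```

View pics/o7w.png

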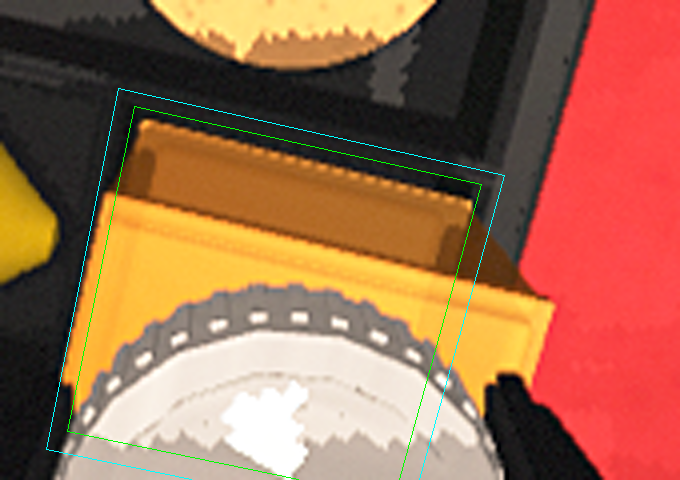

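View pics/o7s.png

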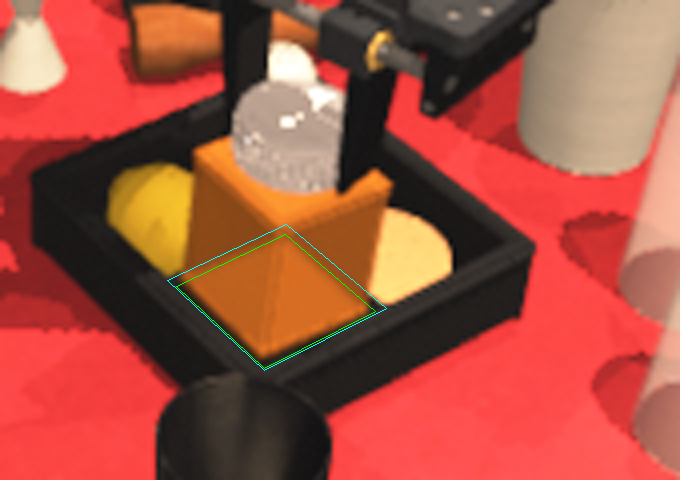

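Call:
{"name": "send_rows", "arguments": {"plan": "0 0 -5 0 40;3 1 0 0 40;0 0 0 0 40"}}

```text
t: 8.75
eef_pos: [637.1, 42.3, 127.1]
tcp_rot: [3.136, -0.004, 0.617]
ft_force: [0.5, -0.2, -3.5]
opening: 0.547
```

Call:
{"name": "send_rows", "arguments": {"plan": "1 0 5 0 40;0 0 5 0 40;0 0 5 0 40;0 0 0 0 40"}}

```text
t: 9.15
eef_pos: [636.7, 42.8, 109.4]
tcp_rot: [3.139, -0.0, 0.617]
ft_force: [-0.9, -0.3, -3.7]
opening: 0.548
```

Call:
{"name": "send_rows", "arguments": {"plan": "-1 0 5 0 40;-1 0 5 0 40;-1 0 5 0 40;0 0 3 0 40;0 0 0 0 40"}}

```text
t: 9.65
eef_pos: [634.4, 41.6, 89.6]
tcp_rot: [3.139, -0.002, 0.617]
ft_force: [0.1, 1.4, -4.1]
opening: 0.547
```

Call:
{"name": "send_rows", "arguments": {"plan": "0 0 4 0 40;0 0 0 0 40;0 0 0 0 40"}}

```text
t: 9.95
eef_pos: [634.5, 42.2, 87.7]
tcp_rot: [3.139, -0.003, 0.617]
ft_force: [-0.9, 1.9, -4.4]
opening: 0.545
```

```bash
python3 - <<'E'
from h import *
p=eyes.read_camera('wrist');save(p,'w8.png')
s=env.state();print(s['t'],s['eef_pos'],s['tcp_rot'],s['ft_force'],s['moment'],s['opening'])
q=eyes.read_camera('side');cv2.imwrite('pics/s8.png',cv2.resize(q['image'][150:300,290:450,::-1],None,fx=4,fy=4,interpolation=cv2.INTER_CUBIC))
cv2.imwrite('pics/w8b.png',cv2.resize(p['image'][140:300,240:410,::-1],None,fx=4,fy=4,interpolation=cv2.INTER_CUBIC))
E
```

```text
10.0 [634.46229077  42.21689761  87.59144949] [ 3.13903813e+00 -2.79057379e-03  6.16842636e-01] [-1.98256432  2.41995143 -0.61984576] [0.62744286 0.39566551 0.0372748 ] 0.5498759689150114
```

View pics/w8b.png

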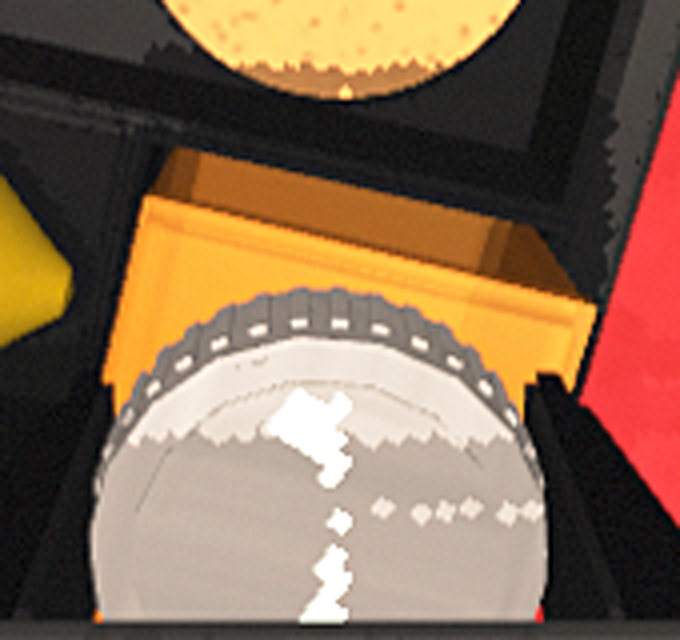

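View pics/s8.png

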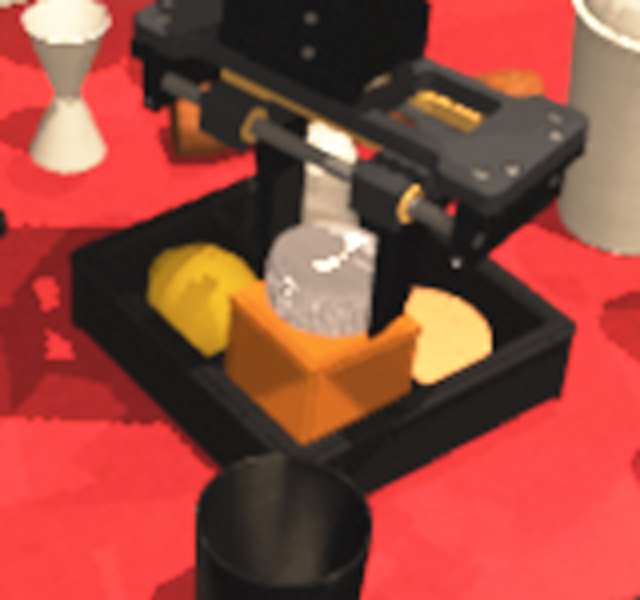

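Call:
{"name": "send_rows", "arguments": {"plan": "0 0 0 0 70;0 0 0 0 70;0 0 0 0 70;0 0 0 0 70"}}

```text
t: 10.45
eef_pos: [635.8, 41.1, 88.1]
tcp_rot: [3.136, -0.004, 0.617]
ft_force: [0.4, -0.0, -1.0]
opening: 0.731
```

```bash
python3 - <<'E'
from h import *
p=eyes.read_camera('wrist');save(p,'w9.png')
s=env.state();print(s['t'],s['eef_pos'],s['tcp_rot'],s['ft_force'],s['moment'],s['opening'])
q=eyes.read_camera('side');cv2.imwrite('pics/s9.png',cv2.resize(q['image'][150:300,290:450,::-1],None,fx=4,fy=4,interpolation=cv2.INTER_CUBIC))
cv2.imwrite('pics/w9b.png',cv2.resize(p['image'][140:300,240:410,::-1],None,fx=4,fy=4,interpolation=cv2.INTER_CUBIC))
np.savez('w9.npz',E=p['extrinsics'],v=p['vertical_fov'],cx=p['cx'],cy=p['cy'])
E
```

```text
10.5 [635.78465796  41.08240985  88.09854356] [ 3.13619368 -0.00445724  0.61657346] [ 0.25111875 -0.5332885  -1.52147406] [ 0.01241734 -0.00654606  0.01040554] 0.7314744104802007
```

View pics/w9b.png

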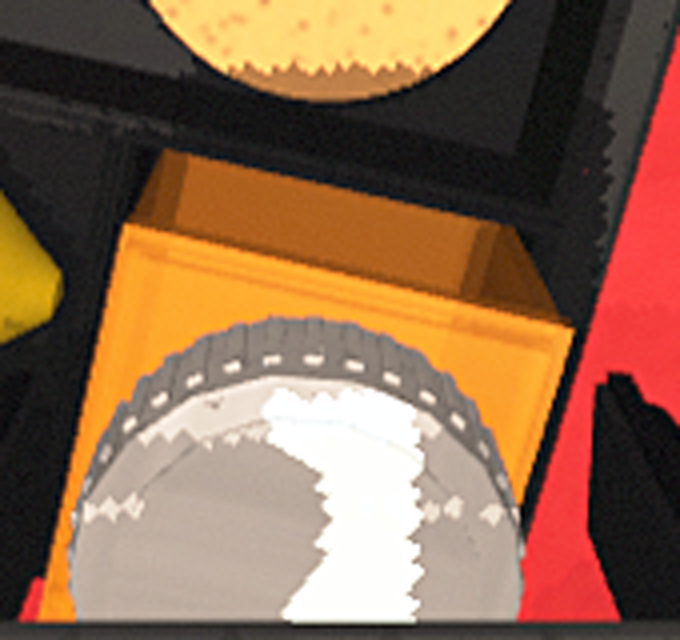

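View pics/s9.png

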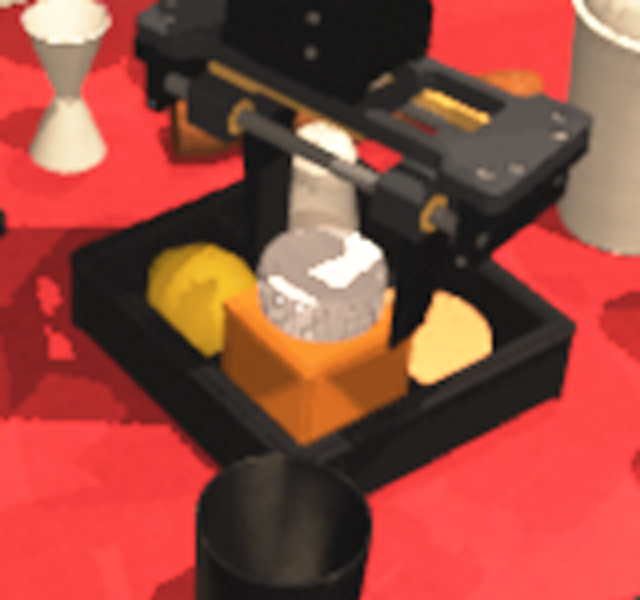

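```bash
python3 - <<'E'
from h import *
d=np.load('w9.npz');p=dict(extrinsics=d['E'],vertical_fov=float(d['v']),cx=float(d['cx']),cy=float(d['cy']))
B=lambda x,y:(x/4+240,y/4+140)
P=lambda pts,z:np.array([onz(p,*B(*c),z)[:2] for c in pts])
for z in(84,88):
    j=P([(128,226),(574,326)],z);L=np.linalg.norm(j[0]-j[1]);u=(j[0]-j[1])/L;n=np.array([u[1],-u[0]]);print(z,L,np.degrees(np.arctan2(*u[::-1]))-90,'ctr',j.mean(0)-30*n)
c=P([(74,530),(522,530)],108);print('cap sides',c,c.mean(0),np.linalg.norm(c[0]-c[1]))
q=eyes.read_camera('side');a=np.radians(22.3);R=np.array([[np.cos(a),-np.sin(a)],[np.sin(a),np.cos(a)]])
x0,y0=290,150
im=cv2.resize(q['image'][150:300,290:450,::-1],None,fx=4,fy=4,interpolation=cv2.INTER_CUBIC)
for z,col in((84,(0,255,0)),):
    pts=np.array([proj(q,[*(R@[x*30,y*30]+[630.5,40]),z]) for x,y in((1,1),(1,-1),(-1,-1),(-1,1))])
    cv2.polylines(im,[np.int32((pts-[x0,y0]+.5)*4)],True,col,1)
t=np.linspace(0,6.28,60)
for z in(86.5,108.5):
    pts=np.array([proj(q,[630.5+27*np.cos(k),40+27*np.sin(k),z]) for k in t]);cv2.polylines(im,[np.int32((pts-[x0,y0]+.5)*4)],True,(255,0,0),1)
cv2.imwrite('pics/o9s.png',im)
E
```

```text
84 57.81486786316318 22.021999665612427 ctr [630.8496548   40.15217618]
88 56.479685642576285 22.02199966561244 ctr [631.7851121   40.96891527]
cap sides [[621.32815811  64.70474213]
 [650.76398026  22.87610827]] [636.04606918  43.7904252 ] 51.14784683378172
```

View pics/o9s.png

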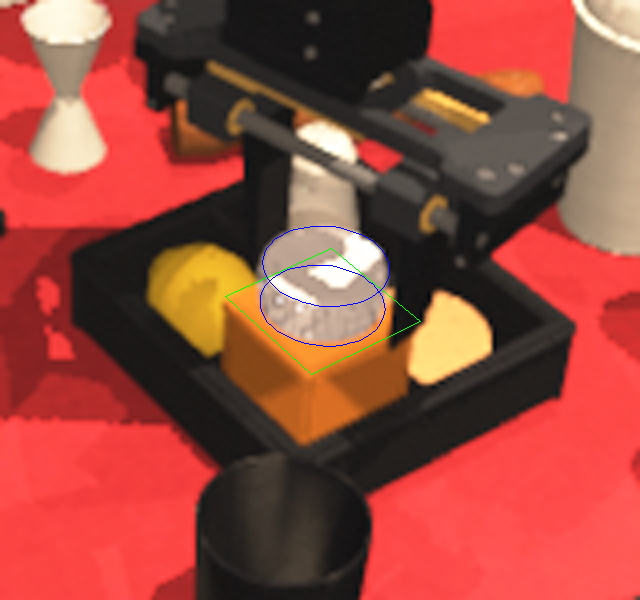

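Call:
{"name": "send_rows", "arguments": {"plan": "-5 -2 0 0 75;0 0 0 0 75;0 0 0 0 75"}}

```text
t: 10.9
eef_pos: [629.9, 39.8, 88.0]
tcp_rot: [3.136, -0.004, 0.617]
ft_force: [-0.6, -0.2, 0.0]
opening: 0.786
```

Call:
{"name": "send_rows", "arguments": {"plan": "0 0 0 0 40;0 0 0 0 40;0 0 0 0 40;0 0 0 0 40;0 0 0 0 40;0 0 0 0 40"}}

```text
t: 11.5
eef_pos: [629.8, 40.0, 88.0]
tcp_rot: [3.137, -0.004, 0.617]
ft_force: [-1.1, 0.5, -0.5]
opening: 0.548
```

Step 1's pose has held; now turn anticlockwise (negative roll), first a short piece.

Call:
{"name": "send_rows", "arguments": {"plan": "0 0 0 -0.1 40;0 0 0 -0.12 40;0 0 0 -0.12 40;0 0 0 0 40"}}

```text
t: 11.9
eef_pos: [630.4, 40.7, 88.4]
tcp_rot: [3.135, -0.004, 0.967]
ft_force: [0.8, 1.0, -1.7]
opening: 0.543
```

```bash
python3 - <<'E'
from h import *
p=eyes.read_camera('wrist');save(p,'w10.png')
s=env.state();print(s['t'],s['eef_pos'],s['tcp_rot'],s['ft_force'],s['moment'],s['opening'],s['joints'])
E
```

```text
11.95 [630.42518225  40.67784907  88.33871859] [ 3.13492673 -0.0042439   0.96283498] [ 1.04618503  1.00850547 -0.24657027] [-0.0097399  -0.17319643  0.00992922] 0.5467159622845087 [-4.00673792e-02  6.39140012e-01  1.66625976e+00 -1.03431623e-05
  8.28290680e-01  5.67915074e-01]
```

View pics/w10.png

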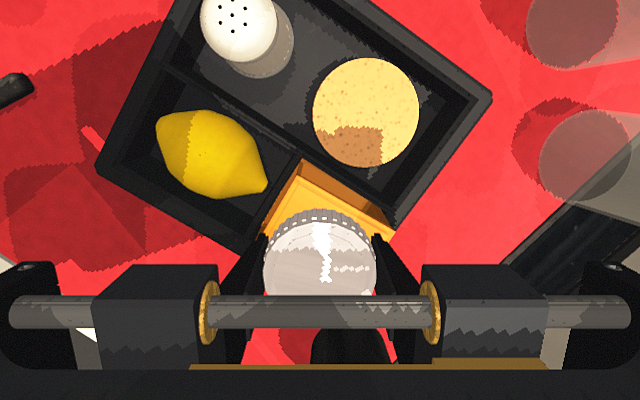

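Call:
{"name": "send_rows", "arguments": {"plan": "0 0 0 -0.13 40;0 0 0 -0.13 40;0 0 0 -0.13 40;0 0 0 -0.13 40;0 0 0 0 40"}}

```text
t: 12.45
eef_pos: [630.0, 41.4, 88.9]
tcp_rot: [3.135, -0.002, 1.481]
ft_force: [0.8, -0.0, -0.2]
opening: 0.548
```

Call:
{"name": "send_rows", "arguments": {"plan": "0 0 0 -0.13 40;0 0 0 -0.13 40;0 0 0 -0.13 40;0 0 0 -0.13 40;0 0 0 0 40;0 0 0 0 40"}}

```text
t: 13.05
eef_pos: [629.0, 41.6, 90.1]
tcp_rot: [3.136, 0.001, 1.978]
ft_force: [0.1, -0.6, 1.4]
opening: 0.549
```

```bash
python3 - <<'E'
from h import *
p=eyes.read_camera('wrist');save(p,'w11.png')
s=env.state();print(s['t'],s['eef_pos'],s['tcp_rot'],s['ft_force'],s['moment'],s['opening'])
q=eyes.read_camera('side');cv2.imwrite('pics/s11.png',cv2.resize(q['image'][150:300,290:450,::-1],None,fx=4,fy=4,interpolation=cv2.INTER_CUBIC))
E
```

```text
13.1 [629.04576882  41.55484601  90.04231464] [3.13603860e+00 8.37549943e-04 1.97912213e+00] [-0.70263314 -0.0538341   1.88200145] [ 0.05804212  0.06118942 -0.01765688] 0.5497479046314425
```

View pics/s11.png

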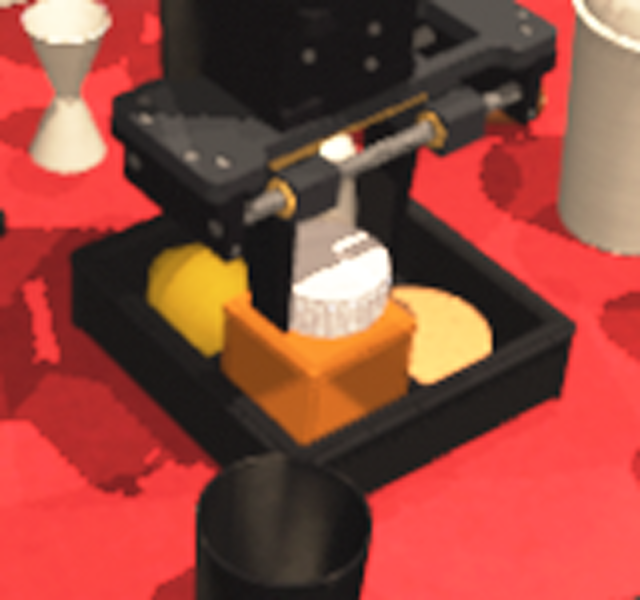

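View pics/w11.png

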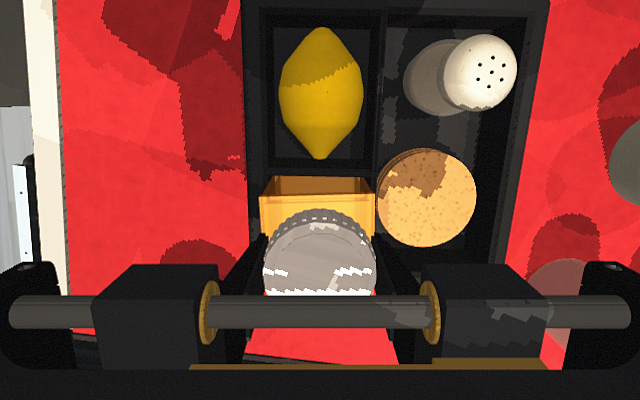

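Call:
{"name": "send_rows", "arguments": {"plan": "0 0 -3 0 40;0 0 -2 0 40;0 0 0 0 40"}}

```text
t: 13.45
eef_pos: [629.1, 41.4, 95.0]
tcp_rot: [3.136, 0.001, 1.974]
ft_force: [-0.9, -1.2, -0.1]
opening: 0.548
```

```bash
python3 - <<'E'
from h import *
s=env.state();print(s['t'],s['eef_pos'],s['tcp_rot'],s['ft_force'],s['moment'],s['opening'])
p=eyes.read_camera('wrist')
q=eyes.read_camera('side');cv2.imwrite('pics/s12.png',np.hstack([cv2.resize(q['image'][180:280,310:410,::-1],None,fx=4,fy=4,interpolation=cv2.INTER_CUBIC),cv2.resize(p['image'][150:300,240:390,::-1],(400,400),interpolation=cv2.INTER_CUBIC)]))
s=env.state();print(s['t'],s['eef_pos'],s['tcp_rot'],s['ft_force'])
E
```

```text
13.45 [629.07618265  41.37633414  95.02727453] [3.13640972e+00 7.87914688e-04 1.97439975e+00] [-0.92990143 -1.21983746 -0.10166024] [-0.00233245 -0.08707491 -0.03594316] 0.5476671731866363
13.55 [629.01862361  41.41023592  94.83508423] [3.13651826e+00 7.26481121e-04 1.97497910e+00] [-0.27018423  0.32653683 -0.68042365]
```

View pics/s12.png

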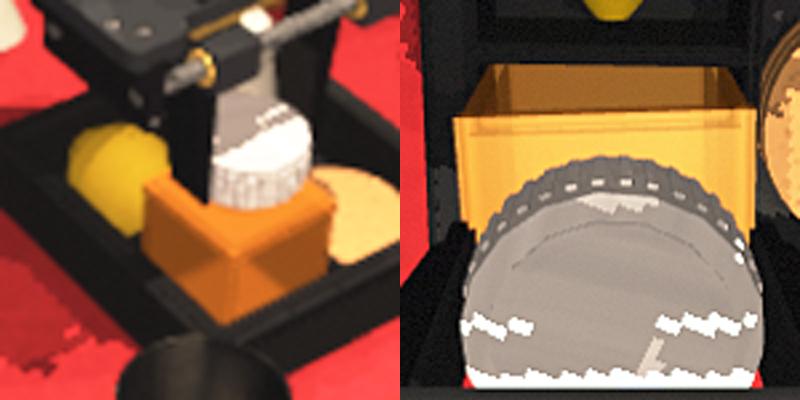

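Call:
{"name": "send_rows", "arguments": {"plan": "0 0 -6 0 40;0 0 -7 0 40;0 0 -7 0 40;0 0 -5 0 40;0 0 0 0 40;0 0 0 0 40;0 0 0 0 40"}}

```text
t: 14.25
eef_pos: [629.3, 41.3, 122.8]
tcp_rot: [3.135, 0.001, 1.974]
ft_force: [-0.5, -0.3, -1.0]
opening: 0.548
```

```bash
python3 - <<'E'
from h import *
s=env.state();print(s['t'],s['eef_pos'],s['tcp_rot'],s['ft_force'],s['moment'],s['opening'],s['qvel'])
p=eyes.read_camera('wrist')
q=eyes.read_camera('side');cv2.imwrite('pics/s13.png',np.hstack([cv2.resize(q['image'][170:270,310:410,::-1],None,fx=4,fy=4,interpolation=cv2.INTER_CUBIC),cv2.resize(p['image'][150:300,240:390,::-1],(400,400),interpolation=cv2.INTER_CUBIC)]))
E
```

```text
14.25 [629.2785207   41.32910573 122.81172229] [3.13508362e+00 1.44563563e-03 1.97427598e+00] [-0.49823359 -0.29423286 -0.98384826] [ 0.01160986 -0.12093356 -0.0305689 ] 0.5484285920628301 [-0.00130865 -0.00015047  0.00168212  0.00030667 -0.00110684  0.00101454]
```

View pics/s13.png

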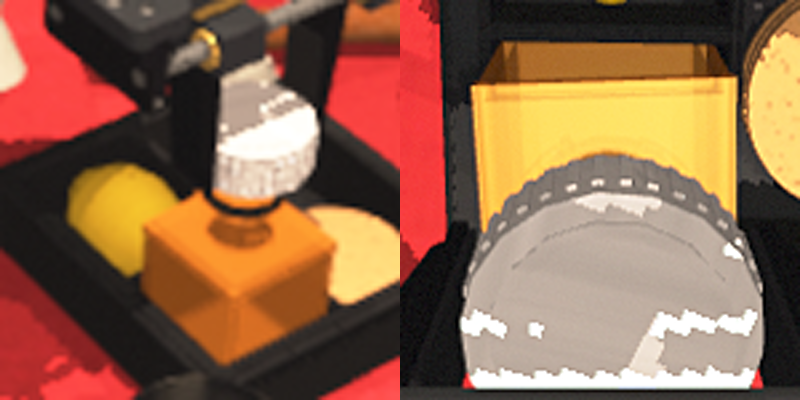

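```bash
python3 - <<'E'
from h import *
q=eyes.read_camera('side');x0,y0=310,170
im=cv2.resize(q['image'][170:270,310:410,::-1],None,fx=6,fy=6,interpolation=cv2.INTER_CUBIC)
t=np.linspace(0,6.3,60)
for c,r,z,col in(((630.5,40),22,102,(0,255,0)),((629.3,41.3),27,121.3,(255,0,0)),((629.3,41.3),27,143.3,(255,0,0))):
    pts=np.array([proj(q,[c[0]+r*np.cos(k),c[1]+r*np.sin(k),z]) for k in t]);cv2.polylines(im,[np.int32((pts-[x0,y0]+.5)*6)],True,col,1)
cv2.imwrite('pics/o13.png',im)
q=eyes.read_camera('scene');cv2.imwrite('pics/c13.png',cv2.resize(q['image'][130:280,200:420,::-1],None,fx=3.5,fy=3.5,interpolation=cv2.INTER_CUBIC))
E
```

```text
(no output)
```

View pics/o13.png

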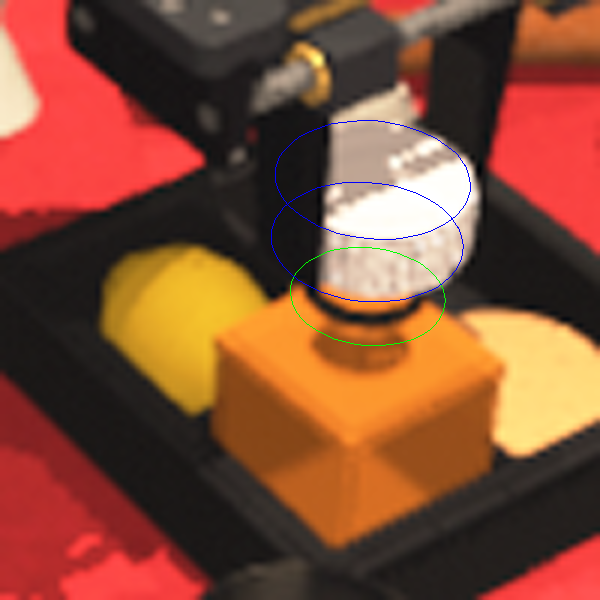

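View pics/c13.png

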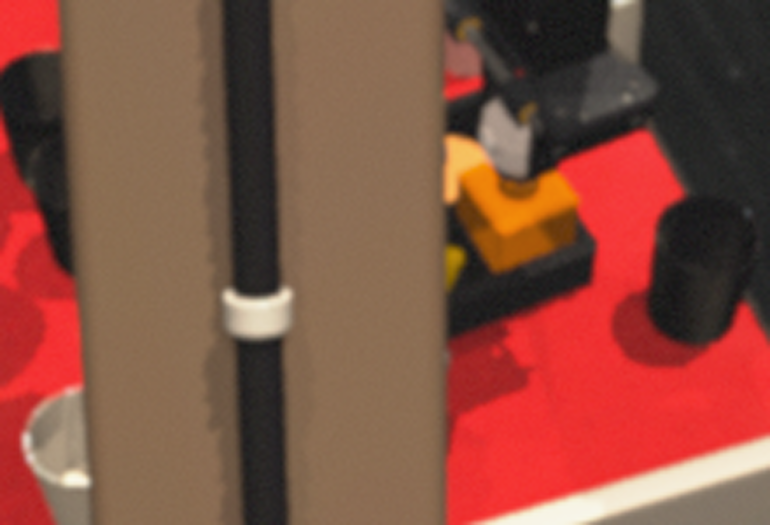

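```bash
python3 - <<'E'
from h import *
s=env.state();print(s['t'],s['eef_pos'],s['opening'],s['ft_force'])
print(job_done())
E
```

```text
14.45 [629.19879938  41.33678396 122.59361784] 0.5473784982162343 [-0.31855368 -0.21877753  0.08573287]
the job is handed in; nothing more can be done
None
```

The jar stands upright and fully down in the caddy's square well. Its cap is unscrewed and held about 19 mm above the jar's mouth. I handed the job in at about 14.5 s of the 38 s allowed; no verdict is reported.

- **Placing:** I carried the jar by its tight cap and turned it about 17° to line up with the well. On the first try it caught on the well's chamfer. I raised it, shifted it a few mm, and it went down. I then opened the gripper so the jar settled upright, and regripped the cap centred.
- **Unscrewing:** I turned the gripper about 78° anticlockwise, and it rose about 2 mm as the cap climbed. I did not measure the cap's own angle. It came straight off with almost no force on the wrist, so I take it the threads had let go.
- **Last checks:**
  - **Cap:** it is still gripped, with the opening reading about 52 mm. The 19 mm clearance is worked out from the arm's position. The side picture shows a clear gap between cap and rim, though by eye it looked nearer 10 mm.
  - **Alignment and tilt:** the gripper is within about 2 mm of the well's axis. The side picture suggests the cap may sit up to 3 mm off the gripper's axis and be tilted a few degrees, well under 0.2 rad.
  - **Bystanders:** no move went near the cup, jigger or tumbler, and they looked unmoved in every picture where they could be seen. In the last scene picture the arm hides the jigger and part of the cup.

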